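# Find the tin with the steel die by its weight

## Robot

A 6-joint arm with a two-finger parallel gripper is mounted at the origin on a cart in front of the work surface, level with it; the furniture and walls round the work are solid. World frame = base frame: x ahead of the robot, y to its left, z up, the work surface at z = 0. Lengths are in mm, angles in rad, forces in N, time in s.
With the tool pointing down it reaches from about 250 to 725 mm from the base axis. Payload 9.7 kg.
Tool frame: the origin (TCP) lies on the centre line of the jaws, within the pads' length; the fingertips stand 8 mm ahead of it and the grasp point (between the pads) lies 11 mm behind it (arm.tip_reach is the distance from the TCP to the fingertips, in mm); z points along the fingers, y is the line along which they close (so a half turn about z gives the same grasp; the last joint's range is limited). The gripper opens to 85 mm and grips with 20 to 120 N. Pads are 22 mm wide; open, the fingers measure 114 mm over their backs; the gripper's body (76 mm by 85 mm) begins 54 mm behind the grasp point. The pads swing forward as they close: fully open they stand 13 mm farther back than shut.
Start: joints at [1.119, 0.087, 0.176, 1.66, 0, 1.571], TCP at [240.119, 494.813, 239.284] pointing down, gripper open.
Joint ranges: [-3.13, 3.13], [-0.85, 1.81], [-1.15, 1.24], [-2.2, 2.28], [-1.44, 1.52], [-3.14, 3.14]. Speed limits (rad/s): [2.22, 2.22, 2.57, 3.14, 3.14, 3.14].

## Interface

Orientations are given as [roll, pitch, yaw] about the fixed x, y, z axes, in that order (R = Rz(yaw) Ry(pitch) Rx(roll)).
In Python, from bench import arm gives the robot as it stands.
- The arm moves only by the tool step_arm, never from a script. Its argument "commands" is a list of rows, each an object with "travel": the shift along the tool's x, y, z in m, a list of three; "spin": the turn about the tool's z in rad; "claw": the opening in per cent of the stroke, from 0 (shut) to 100 (fully open). A call has 1 to 5 rows; each row is the pose to reach, as a shift and turn from the pose commanded when the call began, along the tool's axes at that moment; what a row does not reach only later rows make up. A row lasts 1/10 s, in which the tool goes at most 50 mm and 8.59 degrees, less where a joint would pass 70% of its speed; a pose out of reach is approached as far as the arm can. A call with a gripper value outside its range is refused whole. The fingers move at their own pace and stop on an object; the grip force is fixed at half the most. Time passes only in rows, so rows that repeat a pose let the fingers close. It gives the time, the measured TCP pose, the force, the opening and the grip force at its end, in the units of the state.
- arm.observe(): the state, without advancing time (a new reading comes with each control period).
- arm.snapshot(name): name is "side" or "top" or "wrist"; returns the picture (400x640x3 uint8, blue, green, red); there is no depth.
- arm.camera_params(name): a dict with "vertical_fov" (degrees; the focal length in pixels is half the picture's height over the tangent of half this angle, whatever the lens; pixels are square), "cx", "cy" (the principal point, pixels), "world_to_cam" (4x4, takes a point from world to camera coordinates). Camera axes: x right, y down, z forward; pixel columns grow to the right and rows downward; lengths in mm; the calibration is good to about 2 mm. A picture is of the moment at which its call begins: read the wrist's pose just before it. camera_params takes no time and is no camera call; for the wrist camera it gives the pose at the moment of the call.
- arm.close_job(): hands the job in; it is judged then, once.
The state is a dict: "time_s": time; "qpos": joint angles; "qd": joint speeds; "joint_torque": joint torques, N m; "ee_pos": TCP position; "ee_rot": TCP orientation; "force": force on the tool from outside, world axes, zero at the start; "torque": the same for the moment, N m; "width": finger opening in mm; "finger_force": force on a finger pad.
Only numpy, scipy, OpenCV 4.12 (cv2) and the standard library are available. Lean on these libraries where they do the work, as an engineer would, in place of code of your own. Each camera call takes 0.05 s, during which the arm holds its last target. There are 200 camera calls.

## Task

One of the two plain round metal screw-lid tins holds a steel die and is much heavier; the other has only a cork spacer in it. Lift them to feel which is the heavy one and set it down gently, upright, in the low wooden tray; leave the light tin standing on the table where it stood.

Things in the scene. Friction and masses are not known exactly. Their poses are not given: they have to be found in the camera images.
- tin_1: one of two identical-looking closed round aluminium screw-lid tins, 54 mm diameter, 50 mm high, upright and loose on the table (the nearer one at first). A loose disc is hidden inside: either tin may be the heavy one (steel die, 0.33 to 0.47 kg in all); the other (cork) weighs about 0.06 kg. Origin: centre of the underside; z up. Grasp across the diameter, near the lid.
- tin_2: one of two identical-looking closed round aluminium screw-lid tins, 54 mm diameter, 50 mm high, upright and loose on the table (the farther one at first). A loose disc is hidden inside: either tin may be the heavy one (steel die, 0.33 to 0.47 kg in all); the other (cork) weighs about 0.06 kg. Origin: centre of the underside; z up. Grasp across the diameter, near the lid.
- tray: low square dark wooden tray, 150 x 150 mm outside, 24 mm high, walls 6 mm thick, inner floor 12 mm above the table; fixed to the table. Origin: centre of its underside; x and y along its sides, z up.
Things that resemble listed ones, but are neither listed nor needed, are in the scene too. What is shaped like the tin_2 but yellow is not meant.

How it is judged:
By the outcome, as a careful person would: the job done as asked, in the order asked, and still so for the second after the job is handed in, with the robot touching nothing.
It also fails if it takes over 48 s, if anything falls off the work surface, if the arm or the gripper's body presses on something with over 40 N, if the wrist force passes 120 N, or if a joint passes its speed limit or range.

## Working session

There is one attempt and no reset: what is moved stays moved. The work goes in short steps, Python scripts to look and compute and a tool call to move; the robot and the scene stay as the last step left them, time stands still between calls to the robot, and variables do not carry over. Pictures are saved under pics/ and viewed, at most 10 in all, crops included, and the job is handed in when it is done.

Besides the shell and the picture viewer there is one more tool, called after "Emit:" by a JSON object that holds its "name" and its "arguments", one argument or row to a line. step_arm: Moves the arm, as the interface text tells. Its arguments: {"type":"object","properties":{"commands":{"type":"array","items":{"type":"object","properties":{"travel":{"type":"array","items":{"type":"number"}},"spin":{"type":"number"},"claw":{"type":"number"}}}}},"required":["commands"]}

```bash
mkdir -p pics; ls; python3 - <<'E'
from bench import arm
import cv2, json
print(arm.observe())
for n in("top","side"):
    cv2.imwrite(f"pics/{n}0.png",arm.snapshot(n))
    print(n,arm.camera_params(n))
E
```

```text
pics
{'time_s': 0.0, 'qpos': array([1.11905625e+00, 8.74394130e-02, 1.75123819e-01, 1.65979457e+00,
       2.94711704e-05, 1.57078010e+00]), 'qd': array([-1.08994090e-03,  1.22027388e-03, -3.39811716e-06, -9.19476126e-04,
        8.25769699e-04, -5.36842176e-04]), 'joint_torque': array([ 3.22715736e-03, -5.20387137e+01,  4.64804757e+01,  1.62244641e-02,
        2.57454549e-04,  1.46391648e-05]), 'ee_pos': array([239.98840967, 494.6331605 , 238.58912738]), 'ee_rot': array([-3.14027882e+00, -2.94924679e-05,  2.68986877e+00]), 'force': array([-0.47712013, -0.14252801, -0.11208203]), 'torque': array([0.02580536, 0.02041237, 0.02678171]), 'finger_force': 0.0, 'width': 85.71969447653974}
top {'vertical_fov': 53.6220144849915, 'cx': 318.19153203672124, 'cy': 197.38842118825278, 'world_to_cam': array([[-9.98412182e-03, -9.99759242e-01,  1.95390931e-02,
        -2.93938776e+02],
       [-9.86026937e-01,  6.59381299e-03, -1.66455401e-01,
         4.49937091e+02],
       [ 1.66286489e-01, -2.09279831e-02, -9.85855376e-01,
         8.51120728e+02],
       [ 0.00000000e+00,  0.00000000e+00,  0.00000000e+00,
         1.00000000e+00]])}
side {'vertical_fov': 54.33961047837177, 'cx': 322.49644330729654, 'cy': 200.86438379603277, 'world_to_cam': array([[ 9.63521328e-01, -2.66684543e-01, -2.24945438e-02,
        -5.15687477e+02],
       [-1.46158293e-01, -4.53924224e-01, -8.78971304e-01,
        -4.71309065e+01],
       [ 2.24197242e-01,  8.50195362e-01, -4.76343829e-01,
         1.18462674e+03],
       [ 0.00000000e+00,  0.00000000e+00,  0.00000000e+00,
         1.00000000e+00]])}
```

View pics/top0.png

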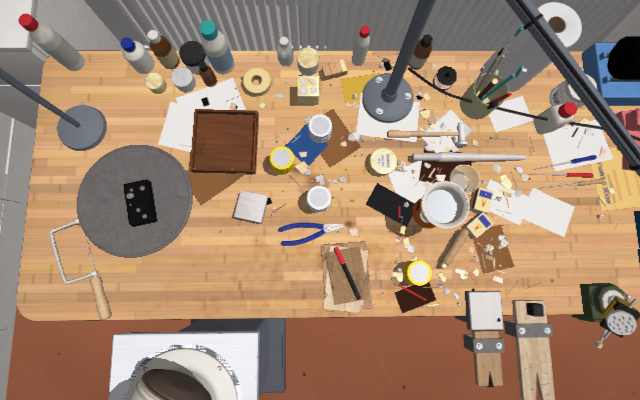

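View pics/side0.png

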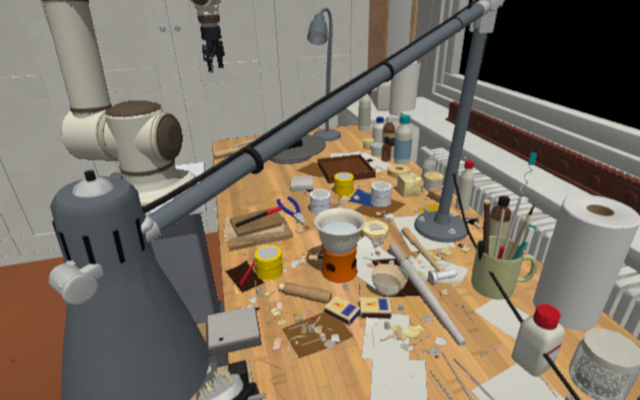

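Top view candidates: plain round metal tins at (319,126) and (318,198). The lookalikes are yellow tins at (282,158) and (419,272), a square tin at (251,207) and a cream jar at (383,161). The tray is at (224,141). I choose the two grey tins and will check them in one close crop.

```bash
cat >h.py <<'E'
import numpy as np, cv2
from bench import arm
def ray(n,u,v,z,P=None):
    P=P or arm.camera_params(n); f=200/np.tan(np.radians(P["vertical_fov"]/2))
    T=np.array(P["world_to_cam"]);R=T[:3,:3];c=-R.T@T[:3,3]
    d=R.T@np.array([(u-P["cx"])/f,(v-P["cy"])/f,1]); return c+d*(z-c[2])/d[2]
def px(n,p,P=None):
    P=P or arm.camera_params(n); f=200/np.tan(np.radians(P["vertical_fov"]/2))
    q=np.array(P["world_to_cam"])@np.r_[p,1]; return np.round(f*q[:2]/q[2]+[P["cx"],P["cy"]],1)
E
python3 - <<'E'
from h import *
im=cv2.imread("pics/top0.png")
cv2.imwrite("pics/crop.png",cv2.resize(im[90:230,180:360],None,fx=4,fy=4,interpolation=cv2.INTER_CUBIC))
for u,v,z in[(319,125,50),(318,197,50),(282,157,50),(224,141,24),(195,110,24),(258,110,24),(192,171,24),(256,173,24),(251,207,20),(320,235,10)]: print(u,v,ray("top",u,v,z).round(0))
E
```

```text
319 125 [ 615. -301.   50.]
318 197 [ 447. -297.   50.]
282 157 [ 539. -216.   50.]
224 141 [586. -79.  24.]
195 110 [662.  -8.  24.]
258 110 [ 662. -157.   24.]
192 171 [514.  -7.  24.]
256 173 [ 508. -155.   24.]
251 207 [ 430. -144.   20.]
320 235 [ 365. -302.   10.]
```

View pics/crop.png

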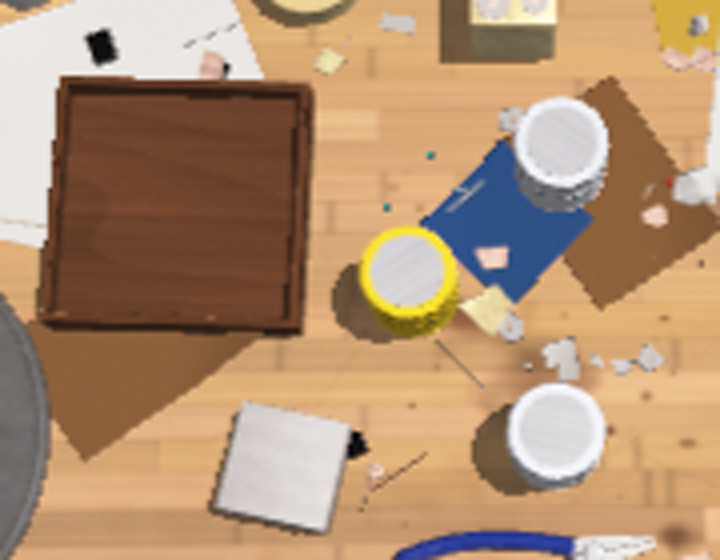

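The crop shows two plain grey tins with lids at about (320.2,125) and (319.2,198.2), and a yellow lookalike at (282,158). The square tin is excluded. I'll start moving towards the near tin at (447,-299).

Emit:
{"name": "step_arm", "arguments": {
  "commands": [
    {"travel": [-0.16,-0.19,0.02],"spin": 0.6},
    {"travel": [-0.16,-0.19,0.02],"spin": 0.6},
    {"travel": [-0.16,-0.19,0.02],"spin": 0.6},
    {"travel": [-0.16,-0.19,0.02],"spin": 0.6},
    {"travel": [-0.16,-0.19,0.02],"spin": 0.6}
  ]
}}

```text
schema error: expected keys travel, spin, claw
```

```bash
cat >>h.py <<'E'
from scipy.spatial.transform import Rotation as Ro
def to(x,y,z,yaw=None):
    s=arm.observe();R=Ro.from_euler("xyz",s["ee_rot"])
    d=R.inv().apply(np.array([x,y,z])-s["ee_pos"])/1000
    print("t",round(s["time_s"],2),"pos",s["ee_pos"].round(1),"yaw",s["ee_rot"][2].round(3),"w",round(s["width"],1),"F",np.round(s["force"],1),"travel",d.round(4),"spin",None if yaw is None else round(s["ee_rot"][2]-yaw,3))
E
python3 -c "
from h import *
to(447,-299,160,.98)
for u,v in[(320.2,125),(319.2,198.2),(282.2,157.7)]: print(ray('top',u,v,50).round(1))"
```

```text
t 0.1 pos [240.  494.6 238.7] yaw 2.69 w 85.3 F [ 0.2 -0.9 -0.8] travel [-0.5327 -0.6236  0.0794] spin 1.71
[ 614.7 -303.8   50. ]
[ 444.  -299.7   50. ]
[ 537.5 -216.9   50. ]
```

Emit:
{"name": "step_arm", "arguments": {
  "commands": [
    {"travel": [-0.16,-0.19,0.02],"spin": 0.6,"claw": 100},
    {"travel": [-0.16,-0.19,0.02],"spin": 0.6,"claw": 100},
    {"travel": [-0.16,-0.19,0.02],"spin": 0.6,"claw": 100},
    {"travel": [-0.16,-0.19,0.02],"spin": 0.6,"claw": 100},
    {"travel": [-0.16,-0.19,0.02],"spin": 0.6,"claw": 100}
  ]
}}

```text
time_s: 0.6
ee_pos: [300.9, 252.2, 218.8]
ee_rot: [-3.141, 0.0, 2.085]
force: [1.4, 0.3, 0.6]
width: 85.3
finger_force: 0.0
```

```bash
python3 -c "
from h import *
to(444,-300,160,.98)"
```

```text
t 0.6 pos [300.9 252.2 218.8] yaw 2.085 w 85.3 F [1.4 0.3 0.6] travel [-0.5511 -0.1469  0.0589] spin 1.105
```

Emit:
{"name": "step_arm", "arguments": {
  "commands": [
    {"travel": [-0.235,-0.063,0.02],"spin": 0.6,"claw": 100},
    {"travel": [-0.235,-0.063,0.02],"spin": 0.6,"claw": 100},
    {"travel": [-0.235,-0.063,0.02],"spin": 0.6,"claw": 100},
    {"travel": [-0.235,-0.063,0.02],"spin": 0.6,"claw": 100},
    {"travel": [-0.235,-0.063,0.02],"spin": 0.6,"claw": 100}
  ]
}}

```text
time_s: 1.1
ee_pos: [362.8, 16.5, 199.1]
ee_rot: [3.141, -0.0, 1.484]
force: [1.4, 0.0, 0.5]
width: 85.4
finger_force: 0.0
```

```bash
python3 -c "
from h import *
to(444,-300,160,.98)"
```

```text
t 1.1 pos [362.8  16.5 199.1] yaw 1.484 w 85.4 F [1.4 0.  0.5] travel [-0.3083  0.1083  0.0391] spin 0.504
```

Emit:
{"name": "step_arm", "arguments": {
  "commands": [
    {"travel": [-0.23,0.08,0.02],"spin": 0.5,"claw": 100},
    {"travel": [-0.23,0.08,0.02],"spin": 0.5,"claw": 100},
    {"travel": [-0.23,0.08,0.02],"spin": 0.5,"claw": 100},
    {"travel": [-0.23,0.08,0.02],"spin": 0.5,"claw": 100},
    {"travel": [-0.23,0.08,0.02],"spin": 0.5,"claw": 100}
  ]
}}

```text
time_s: 1.6
ee_pos: [424.0, -219.5, 178.7]
ee_rot: [-3.141, 0.0, 0.987]
force: [1.0, 0.5, -0.3]
width: 85.5
finger_force: 0.0
```

```bash
python3 -c "
from h import *
to(444,-300,160,.98)
cv2.imwrite('pics/w1.png',arm.snapshot('wrist'))
P=arm.camera_params('wrist');print(px('wrist',[444,-300,50],P),px('wrist',[614.7,-303.8,50],P)); np.save('w1.npy',P,allow_pickle=True)"
```

```text
t 1.6 pos [ 424.  -219.5  178.7] yaw 0.987 w 85.5 F [ 1.   0.5 -0.3] travel [-0.0561  0.0611  0.0187] spin 0.007
[390.  249.6] [568.1 151.8]
```

View pics/w1.png

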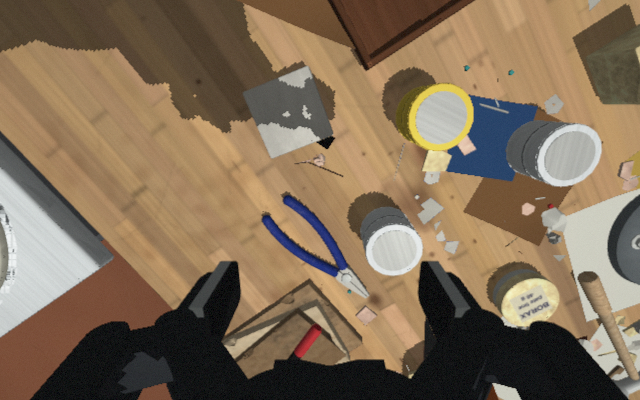

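The wrist view shows the near tin's lid at (394,250) and the far one's at (569,155), matching the predictions of (390,250) and (568,152).

```bash
python3 -c "
from h import *
P=np.load('w1.npy',allow_pickle=True).item()
print(ray('wrist',394,250,50,P).round(1),ray('wrist',569,155,50,P).round(1))
to(446,-301,110,.98)"
```

```text
[ 446.9 -302.4   50. ] [ 614.4 -306.8   50. ]
t 1.65 pos [ 425.  -223.8  177.2] yaw 0.986 w 85.3 F [-5.3 -1.3 -2.2] travel [-0.0527  0.0601  0.0673] spin 0.006
```

Emit:
{"name": "step_arm", "arguments": {
  "commands": [
    {"travel": [-0.052,0.058,0.067],"spin": 0,"claw": 100},
    {"travel": [-0.052,0.058,0.067],"spin": 0,"claw": 100},
    {"travel": [-0.052,0.058,0.067],"spin": 0,"claw": 100},
    {"travel": [-0.052,0.058,0.067],"spin": 0,"claw": 100},
    {"travel": [-0.052,0.058,0.067],"spin": 0,"claw": 100}
  ]
}}

```text
time_s: 2.15
ee_pos: [444.2, -291.7, 113.1]
ee_rot: [3.141, -0.0, 0.99]
force: [0.2, 0.9, 0.8]
width: 85.3
finger_force: 0.0
```

```bash
python3 -c "
from h import *
to(446,-301.5,28,.98)"
```

```text
t 2.15 pos [ 444.2 -291.7  113.1] yaw 0.99 w 85.3 F [0.2 0.9 0.8] travel [-0.0072  0.0069  0.0851] spin 0.01
```

Emit:
{"name": "step_arm", "arguments": {
  "commands": [
    {"travel": [-0.007,0.007,0.02],"spin": 0,"claw": 100},
    {"travel": [-0.007,0.007,0.04],"spin": 0,"claw": 100},
    {"travel": [-0.007,0.007,0.06],"spin": 0,"claw": 100},
    {"travel": [-0.007,0.007,0.075],"spin": 0,"claw": 100},
    {"travel": [-0.007,0.007,0.085],"spin": 0,"claw": 100}
  ]
}}

```text
time_s: 2.65
ee_pos: [446.3, -301.4, 27.3]
ee_rot: [3.141, -0.0, 0.991]
force: [0.1, -0.4, 0.3]
width: 85.2
finger_force: 0.0
```

Emit:
{"name": "step_arm", "arguments": {
  "commands": [
    {"travel": [0,0,0],"spin": 0,"claw": 100},
    {"travel": [0,0,0],"spin": 0,"claw": 100}
  ]
}}

```text
time_s: 2.85
ee_pos: [446.4, -302.0, 28.2]
ee_rot: [3.141, -0.0, 0.99]
force: [0.0, -0.5, -0.0]
width: 85.1
finger_force: 0.0
```

```bash
python3 -c "
from h import *
to(446,-301.5,28,.98)"
```

```text
t 2.85 pos [ 446.4 -302.    28.2] yaw 0.99 w 85.1 F [ 0.  -0.5 -0. ] travel [ 0.0001 -0.0006  0.0002] spin 0.01
```

Emit:
{"name": "step_arm", "arguments": {
  "commands": [
    {"travel": [0,0,0],"spin": 0,"claw": 0},
    {"travel": [0,0,0],"spin": 0,"claw": 0},
    {"travel": [0,0,0],"spin": 0,"claw": 0},
    {"travel": [0,0,0],"spin": 0,"claw": 0},
    {"travel": [0,0,0],"spin": 0,"claw": 0}
  ]
}}

```text
time_s: 3.35
ee_pos: [446.6, -302.4, 28.4]
ee_rot: [3.14, -0.0, 0.99]
force: [-0.7, 0.2, 6.0]
width: 52.0
finger_force: 63.0
```

Emit:
{"name": "step_arm", "arguments": {
  "commands": [
    {"travel": [0,0,0],"spin": 0,"claw": 0},
    {"travel": [0,0,0],"spin": 0,"claw": 0},
    {"travel": [0,0,0],"spin": 0,"claw": 0}
  ]
}}

```text
time_s: 3.65
ee_pos: [446.6, -302.3, 28.4]
ee_rot: [3.14, -0.0, 0.99]
force: [0.1, 1.2, 5.8]
width: 51.7
finger_force: 63.0
```

Emit:
{"name": "step_arm", "arguments": {
  "commands": [
    {"travel": [0,0,-0.01],"spin": 0,"claw": 0},
    {"travel": [0,0,-0.02],"spin": 0,"claw": 0},
    {"travel": [0,0,-0.03],"spin": 0,"claw": 0},
    {"travel": [0,0,-0.03],"spin": 0,"claw": 0},
    {"travel": [0,0,-0.03],"spin": 0,"claw": 0}
  ]
}}

```text
time_s: 4.15
ee_pos: [446.2, -302.1, 57.6]
ee_rot: [3.141, 0.0, 0.99]
force: [-0.3, 0.3, -0.6]
width: 52.0
finger_force: 62.6
```

Emit:
{"name": "step_arm", "arguments": {
  "commands": [
    {"travel": [0,0,0],"spin": 0,"claw": 0},
    {"travel": [0,0,0],"spin": 0,"claw": 0},
    {"travel": [0,0,0],"spin": 0,"claw": 0},
    {"travel": [0,0,0],"spin": 0,"claw": 0}
  ]
}}

```text
time_s: 4.55
ee_pos: [445.9, -301.9, 57.0]
ee_rot: [-3.141, 0.0, 0.99]
force: [-0.4, 0.2, -0.7]
width: 52.1
finger_force: 62.6
```

Emit:
{"name": "step_arm", "arguments": {
  "commands": [
    {"travel": [0,0,0],"spin": 0,"claw": 0}
  ]
}}

```text
time_s: 4.65
ee_pos: [446.0, -302.0, 57.1]
ee_rot: [-3.141, 0.0, 0.99]
force: [-0.0, 0.3, -0.7]
width: 51.9
finger_force: 62.6
```

Held in the air, tin_1 reads 0.7 N, so it is the light one. I'll put it back exactly where it was.

Emit:
{"name": "step_arm", "arguments": {
  "commands": [
    {"travel": [0,0,0.01],"spin": 0,"claw": 0},
    {"travel": [0,0,0.02],"spin": 0,"claw": 0},
    {"travel": [0,0,0.025],"spin": 0,"claw": 0},
    {"travel": [0,0,0.0285],"spin": 0,"claw": 0},
    {"travel": [0,0,0.0285],"spin": 0,"claw": 0}
  ]
}}

```text
time_s: 5.15
ee_pos: [445.9, -301.9, 28.6]
ee_rot: [-3.141, 0.0, 0.99]
force: [-0.3, 0.1, -1.3]
width: 52.3
finger_force: 62.5
```

Emit:
{"name": "step_arm", "arguments": {
  "commands": [
    {"travel": [0,0,0],"spin": 0,"claw": 0},
    {"travel": [0,0,0],"spin": 0,"claw": 0}
  ]
}}

```text
time_s: 5.35
ee_pos: [446.1, -302.0, 28.7]
ee_rot: [-3.142, 0.0, 0.99]
force: [0.5, 0.2, 0.1]
width: 51.8
finger_force: 62.5
```

Force is now about 0, so the tin is just touching. Down another 1 mm, then release.

Emit:
{"name": "step_arm", "arguments": {
  "commands": [
    {"travel": [0,0,0.001],"spin": 0,"claw": 0},
    {"travel": [0,0,0.001],"spin": 0,"claw": 0}
  ]
}}

```text
time_s: 5.55
ee_pos: [446.2, -302.1, 28.4]
ee_rot: [3.141, -0.0, 0.99]
force: [-2.3, 0.7, 4.9]
width: 52.0
finger_force: 63.1
```

Emit:
{"name": "step_arm", "arguments": {
  "commands": [
    {"travel": [0,0,0],"spin": 0,"claw": 75},
    {"travel": [0,0,0],"spin": 0,"claw": 100},
    {"travel": [0,0,0],"spin": 0,"claw": 100},
    {"travel": [0,0,0],"spin": 0,"claw": 100},
    {"travel": [0,0,0],"spin": 0,"claw": 100}
  ]
}}

```text
time_s: 6.05
ee_pos: [446.0, -302.0, 27.7]
ee_rot: [-3.141, -0.0, 0.99]
force: [-0.6, -0.3, 0.3]
width: 85.2
finger_force: 0.0
```

Emit:
{"name": "step_arm", "arguments": {
  "commands": [
    {"travel": [0,0,-0.03],"spin": 0,"claw": 100},
    {"travel": [0,0,-0.07],"spin": 0,"claw": 100},
    {"travel": [0,0,-0.11],"spin": 0,"claw": 100},
    {"travel": [0,0,-0.11],"spin": 0,"claw": 100}
  ]
}}

```text
time_s: 6.45
ee_pos: [448.0, -303.3, 143.6]
ee_rot: [3.133, 0.0, 0.99]
force: [-0.2, -0.4, -0.5]
width: 85.0
finger_force: 0.0
```

```bash
python3 -c "
from h import *
to(614.5,-305,140,.99)"
```

```text
t 6.45 pos [ 448.  -303.3  143.6] yaw 0.99 w 85.0 F [-0.2 -0.4 -0.5] travel [0.09   0.1401 0.0048] spin -0.0
```

Emit:
{"name": "step_arm", "arguments": {
  "commands": [
    {"travel": [0.09,0.14,0.005],"spin": 0,"claw": 100},
    {"travel": [0.09,0.14,0.005],"spin": 0,"claw": 100},
    {"travel": [0.09,0.14,0.005],"spin": 0,"claw": 100},
    {"travel": [0.09,0.14,0.005],"spin": 0,"claw": 100},
    {"travel": [0.09,0.14,0.005],"spin": 0,"claw": 100}
  ]
}}

```text
time_s: 6.95
ee_pos: [614.1, -302.9, 130.2]
ee_rot: [-3.139, 0.0, 0.992]
force: [-0.2, 0.3, 0.0]
width: 85.6
finger_force: 0.0
```

Emit:
{"name": "step_arm", "arguments": {
  "commands": [
    {"travel": [0,0,0],"spin": 0,"claw": 100},
    {"travel": [0,0,0],"spin": 0,"claw": 100}
  ]
}}

```text
time_s: 7.15
ee_pos: [611.5, -303.8, 133.0]
ee_rot: [-3.141, 0.0, 0.989]
force: [-0.6, 0.0, -0.6]
width: 85.5
finger_force: 0.0
```

```bash
python3 -c "
from h import *
to(614.5,-305,28,.99)
P=arm.camera_params('wrist');print(px('wrist',[614.5,-305,50],P));np.save('w2.npy',P,allow_pickle=True)
cv2.imwrite('pics/w2.png',arm.snapshot('wrist'))"
```

```text
t 7.15 pos [ 611.5 -303.8  133. ] yaw 0.989 w 85.5 F [-0.6  0.  -0.6] travel [0.0007 0.0032 0.105 ] spin -0.001
[332.  211.6]
```

View pics/w2.png

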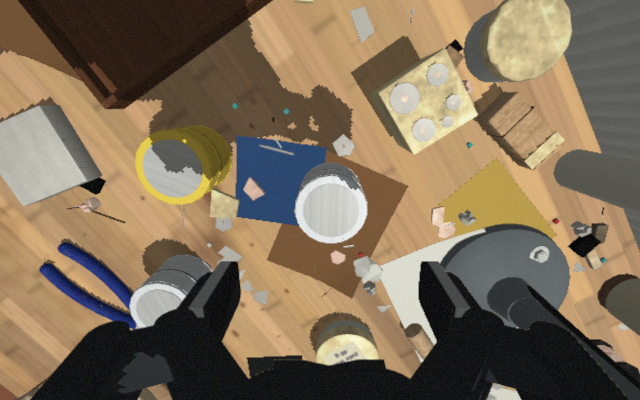

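The wrist view shows the far tin's lid at (332,208), predicted (332,212), with tin_1 standing upright and the lamp base to the right.

```bash
python3 -c "
from h import *
P=np.load('w2.npy',allow_pickle=True).item()
for u,v,z in[(332,208,50),(440,270,20),(460,240,20),(230,190,50)]:print(ray('wrist',u,v,z,P).round(1))
to(615,-304,28,.99)"
```

```text
[ 616.1 -302.6   50. ]
[ 659.7 -414.6   20. ]
[ 687.8 -397.7   20. ]
[ 561.7 -250.2   50. ]
t 7.2 pos [ 611.5 -303.9  133.3] yaw 0.989 w 85.6 F [-0.  -0.1  0.1] travel [0.0018 0.0029 0.1053] spin -0.001
```

Emit:
{"name": "step_arm", "arguments": {
  "commands": [
    {"travel": [0.002,0.003,0.03],"spin": 0,"claw": 100},
    {"travel": [0.002,0.003,0.06],"spin": 0,"claw": 100},
    {"travel": [0.002,0.003,0.08],"spin": 0,"claw": 100},
    {"travel": [0.002,0.003,0.095],"spin": 0,"claw": 100},
    {"travel": [0.002,0.003,0.105],"spin": 0,"claw": 100}
  ]
}}

```text
time_s: 7.7
ee_pos: [615.3, -303.7, 27.3]
ee_rot: [-3.141, 0.0, 0.989]
force: [-0.2, 0.3, -0.1]
width: 85.5
finger_force: 0.0
```

Emit:
{"name": "step_arm", "arguments": {
  "commands": [
    {"travel": [0,0,0],"spin": 0,"claw": 100},
    {"travel": [0,0,0],"spin": 0,"claw": 100}
  ]
}}

```text
time_s: 7.9
ee_pos: [616.4, -303.8, 28.9]
ee_rot: [3.14, -0.0, 0.99]
force: [-0.6, 0.2, 0.8]
width: 85.6
finger_force: 0.0
```

Emit:
{"name": "step_arm", "arguments": {
  "commands": [
    {"travel": [0,0,0],"spin": 0,"claw": 0},
    {"travel": [0,0,0],"spin": 0,"claw": 0},
    {"travel": [0,0,0],"spin": 0,"claw": 0},
    {"travel": [0,0,0],"spin": 0,"claw": 0},
    {"travel": [0,0,0],"spin": 0,"claw": 0}
  ]
}}

```text
time_s: 8.4
ee_pos: [616.2, -303.6, 29.4]
ee_rot: [3.141, -0.0, 0.99]
force: [-3.8, 1.9, 7.9]
width: 53.2
finger_force: 63.1
```

Emit:
{"name": "step_arm", "arguments": {
  "commands": [
    {"travel": [0,0,0],"spin": 0,"claw": 0},
    {"travel": [0,0,0],"spin": 0,"claw": 0},
    {"travel": [0,0,-0.01],"spin": 0,"claw": 0},
    {"travel": [0,0,-0.02],"spin": 0,"claw": 0},
    {"travel": [0,0,-0.03],"spin": 0,"claw": 0}
  ]
}}

```text
time_s: 8.9
ee_pos: [616.1, -303.6, 58.5]
ee_rot: [-3.141, 0.0, 0.99]
force: [0.9, 1.3, -3.9]
width: 53.0
finger_force: 64.1
```

Emit:
{"name": "step_arm", "arguments": {
  "commands": [
    {"travel": [0,0,-0.02],"spin": 0,"claw": 0},
    {"travel": [0,0,-0.04],"spin": 0,"claw": 0},
    {"travel": [0,0,-0.06],"spin": 0,"claw": 0},
    {"travel": [0,0,-0.06],"spin": 0,"claw": 0},
    {"travel": [0,0,-0.06],"spin": 0,"claw": 0}
  ]
}}

```text
time_s: 9.4
ee_pos: [616.3, -303.7, 117.8]
ee_rot: [3.141, -0.0, 0.99]
force: [0.4, 0.5, -4.9]
width: 53.0
finger_force: 64.3
```

```bash
python3 -c "
from h import *
for u,v in[(195.5,109.5),(258.2,112),(190,171.2),(255,173.2)]:print(ray('top',u,v,24).round(1))
to(588,-81,120,1.42)"
```

```text
[663.5  -9.3  24. ]
[ 656.9 -157.6   24. ]
[513.5  -2.9  24. ]
[ 508.  -152.5   24. ]
t 9.4 pos [ 616.3 -303.7  117.8] yaw 0.99 w 53.0 F [ 0.4  0.5 -4.9] travel [ 0.1706 -0.1459 -0.0022] spin -0.43
```

Tin_2 reads 4.9 N lifted, so it is the heavy one. The tray centre is at (586,-81), with its rim corners about 150 mm apart as expected.

Emit:
{"name": "step_arm", "arguments": {
  "commands": [
    {"travel": [0.03,-0.026,0],"spin": -0.06,"claw": 0},
    {"travel": [0.06,-0.052,0],"spin": -0.14,"claw": 0},
    {"travel": [0.09,-0.077,0],"spin": -0.22,"claw": 0},
    {"travel": [0.12,-0.102,0],"spin": -0.3,"claw": 0},
    {"travel": [0.145,-0.124,0],"spin": -0.38,"claw": 0}
  ]
}}

```text
time_s: 9.9
ee_pos: [590.9, -112.3, 116.1]
ee_rot: [-3.139, -0.0, 1.374]
force: [0.6, -0.4, -3.6]
width: 52.7
finger_force: 65.8
```

```bash
python3 -c "
from h import *
to(586,-81,75,1.42)"
```

```text
t 9.9 pos [ 590.9 -112.3  116.1] yaw 1.374 w 52.7 F [ 0.6 -0.4 -3.6] travel [ 0.0297 -0.0109  0.0412] spin -0.046
```

Emit:
{"name": "step_arm", "arguments": {
  "commands": [
    {"travel": [0.02,-0.006,0],"spin": 0,"claw": 0},
    {"travel": [0.029,-0.01,0.01],"spin": 0,"claw": 0},
    {"travel": [0.029,-0.01,0.025],"spin": 0,"claw": 0},
    {"travel": [0.029,-0.01,0.04],"spin": 0,"claw": 0},
    {"travel": [0.029,-0.01,0.04],"spin": 0,"claw": 0}
  ]
}}

```text
time_s: 10.4
ee_pos: [586.2, -84.8, 73.7]
ee_rot: [-3.136, 0.001, 1.368]
force: [-0.4, -0.1, -4.7]
width: 52.8
finger_force: 65.7
```

Emit:
{"name": "step_arm", "arguments": {
  "commands": [
    {"travel": [0,0,0],"spin": 0,"claw": 0},
    {"travel": [0,0,0],"spin": 0,"claw": 0}
  ]
}}

```text
time_s: 10.6
ee_pos: [588.3, -84.7, 78.1]
ee_rot: [3.141, -0.0, 1.369]
force: [-0.1, -0.7, -4.4]
width: 52.8
finger_force: 65.7
```

```bash
python3 -c "
from h import *
to(586,-81,42,1.38)
P=arm.camera_params('wrist');np.save('w3.npy',P,allow_pickle=True)
cv2.imwrite('pics/w3.png',arm.snapshot('wrist'))"
```

```text
t 10.6 pos [588.3 -84.7  78.1] yaw 1.369 w 52.8 F [-0.1 -0.7 -4.4] travel [ 0.0031 -0.003   0.0361] spin -0.011
```

View pics/w3.png

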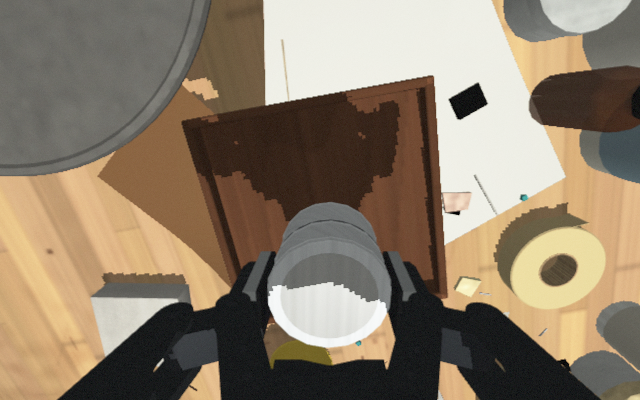

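The tin is held upright at (330,290), over the tray and inside its walls. I'll lower it slowly until it touches, expected at a TCP height of about 41 mm.

Emit:
{"name": "step_arm", "arguments": {
  "commands": [
    {"travel": [0.003,-0.003,0.01],"spin": 0,"claw": 0},
    {"travel": [0.003,-0.003,0.02],"spin": 0,"claw": 0},
    {"travel": [0.003,-0.003,0.027],"spin": 0,"claw": 0},
    {"travel": [0.003,-0.003,0.032],"spin": 0,"claw": 0},
    {"travel": [0.003,-0.003,0.033],"spin": 0,"claw": 0}
  ]
}}

```text
time_s: 11.15
ee_pos: [585.2, -80.3, 43.7]
ee_rot: [-3.14, 0.0, 1.37]
force: [0.5, 0.6, -3.7]
width: 52.8
finger_force: 65.8
```

Emit:
{"name": "step_arm", "arguments": {
  "commands": [
    {"travel": [0,0,0.0],"spin": 0,"claw": 0},
    {"travel": [0,0,0.0],"spin": 0,"claw": 0}
  ]
}}

```text
time_s: 11.35
ee_pos: [585.9, -80.4, 45.1]
ee_rot: [3.141, -0.0, 1.37]
force: [-0.3, 0.2, -3.0]
width: 53.0
finger_force: 65.8
```

Emit:
{"name": "step_arm", "arguments": {
  "commands": [
    {"travel": [0,0,0.001],"spin": 0,"claw": 0},
    {"travel": [0,0,0.002],"spin": 0,"claw": 0},
    {"travel": [0,0,0.0025],"spin": 0,"claw": 0},
    {"travel": [0,0,0.0025],"spin": 0,"claw": 0}
  ]
}}

```text
time_s: 11.75
ee_pos: [585.6, -80.4, 42.2]
ee_rot: [-3.141, 0.0, 1.37]
force: [0.0, -0.5, -5.5]
width: 52.9
finger_force: 65.8
```

Emit:
{"name": "step_arm", "arguments": {
  "commands": [
    {"travel": [0,0,0.001],"spin": 0,"claw": 0},
    {"travel": [0,0,0.001],"spin": 0,"claw": 0},
    {"travel": [0,0,0.001],"spin": 0,"claw": 0}
  ]
}}

```text
time_s: 12.05
ee_pos: [585.8, -80.4, 41.5]
ee_rot: [3.141, 0.0, 1.37]
force: [-0.3, -0.8, -1.9]
width: 52.9
finger_force: 66.0
```

Touching now.

Emit:
{"name": "step_arm", "arguments": {
  "commands": [
    {"travel": [0,0,0.0005],"spin": 0,"claw": 0},
    {"travel": [0,0,0.0005],"spin": 0,"claw": 0},
    {"travel": [0,0,0.0005],"spin": 0,"claw": 0}
  ]
}}

```text
time_s: 12.35
ee_pos: [585.8, -80.5, 41.4]
ee_rot: [3.141, 0.0, 1.37]
force: [-3.8, -1.5, 5.2]
width: 52.7
finger_force: 66.7
```

Emit:
{"name": "step_arm", "arguments": {
  "commands": [
    {"travel": [0,0,0],"spin": 0,"claw": 75},
    {"travel": [0,0,0],"spin": 0,"claw": 100},
    {"travel": [0,0,0],"spin": 0,"claw": 100},
    {"travel": [0,0,0],"spin": 0,"claw": 100},
    {"travel": [0,0,0],"spin": 0,"claw": 100}
  ]
}}

```text
time_s: 12.85
ee_pos: [585.7, -80.3, 40.7]
ee_rot: [3.142, -0.0, 1.37]
force: [0.4, -0.3, -0.5]
width: 85.6
finger_force: 0.0
```

Emit:
{"name": "step_arm", "arguments": {
  "commands": [
    {"travel": [0,0,-0.02],"spin": 0,"claw": 100},
    {"travel": [0,0,-0.05],"spin": 0,"claw": 100},
    {"travel": [0,0,-0.09],"spin": 0,"claw": 100},
    {"travel": [0,0,-0.13],"spin": 0,"claw": 100},
    {"travel": [0,0,-0.15],"spin": 0,"claw": 100}
  ]
}}

```text
time_s: 13.35
ee_pos: [586.4, -80.4, 194.8]
ee_rot: [3.137, -0.0, 1.37]
force: [0.2, -0.5, 0.2]
width: 85.3
finger_force: 0.0
```

Emit:
{"name": "step_arm", "arguments": {
  "commands": [
    {"travel": [0,-0.04,0],"spin": 0,"claw": 100},
    {"travel": [0,-0.08,0],"spin": 0,"claw": 100},
    {"travel": [0,-0.12,0],"spin": 0,"claw": 100},
    {"travel": [0,-0.15,0],"spin": 0,"claw": 100},
    {"travel": [0,-0.15,0],"spin": 0,"claw": 100}
  ]
}}

```text
time_s: 13.85
ee_pos: [436.3, -49.9, 191.7]
ee_rot: [3.141, -0.0, 1.37]
force: [0.1, -0.4, 1.4]
width: 85.6
finger_force: 0.0
```

```bash
python3 -c "
from h import *
to(446,-300,190)
im=arm.snapshot('top')
cv2.imwrite('pics/top9.png',cv2.resize(im[90:240,150:390],None,fx=3,fy=3))"
```

```text
t 13.85 pos [436.3 -49.9 191.7] yaw 1.37 w 85.6 F [ 0.1 -0.4  1.4] travel [-0.2431  0.0594  0.0017] spin None
```

View pics/top9.png

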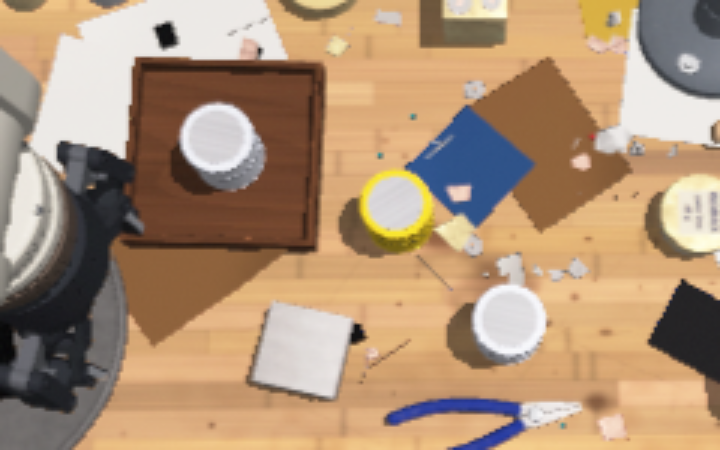

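The tin stands in the tray with its lid at about (222,136) in the picture, and the light tin stands at its old place. I'll check that the lean is only parallax.

```bash
python3 -c "
from h import *
for p in[(585.7,-80.3,62),(585.7,-80.3,12),(446,-301,50)]:print((px('top',p)-[150,90])*3)"
```

```text
[213.  137.4]
[227.1 157.5]
[509.4 321.9]
```

Both match an upright pose.

```bash
python3 -c "
from bench import arm
print(arm.close_job())"
```

```text
the job is handed in; nothing more can be done
None
```

The heavy tin was the farther one, tin_2 (about 4.9 N when lifted against 0.7 N for tin_1). It now stands upright in the tray, tin_1 is back where it stood, and the job was handed in at about 14 s.

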